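Level the assembly stand and set the model on it

ROBOT

A 6-joint arm with a two-finger parallel gripper is mounted at the origin on the work surface. World frame = base frame: x ahead of the robot, y to its left, z up, the work surface at z = 0. Lengths are in m, angles in degrees, forces in N, time in s.
With the tool pointing down it reaches from about 0.375 to 0.9 m from the base axis. Payload 3.1 kg.
Tool frame: the origin (TCP) lies between the finger pads; the fingertips stand 11 mm ahead of it and the grasp point (between the pads) lies 8 mm behind it; z points along the fingers, y is the line along which they close (so a half turn about z gives the same grasp; the last joint's range is limited). The gripper opens to 87 mm and grips with 3 to 60 N. Pads are 19 mm wide; open, the fingers measure 117 mm over their backs; the gripper's body (75 mm by 190 mm) begins 51 mm behind the grasp point.
Start: joints at [-87.405, 30.224, 82.088, -0, 67.689, -10.227], TCP at [0.139, -0.609, 0.234] pointing down, gripper open.
Joint ranges: [-176.69, 176.69], [-43.24, 126.21], [12.49, 139.97], [-82, 262], [0, 151.66], [-163.58, 163.58]. Speed limits (degrees/s): [159.86, 159.86, 180, 180, 180, 180].

INTERFACE

Orientations are given as a 3x3 rotation matrix whose columns are the frame's x, y, z axes.
In Python, from rig import bot, viewer, workorder, models gives the robot as it stands.
- The arm moves only by the shell command python3 -m jog 'ROWS'. ROWS is JSON, a list of rows, each a list of 7 numbers: the opening, from 0 (shut) to 1 (fully open), then the shift along the tool's x, y, z in m, then the turn, a rotation vector about the tool's x, y, z in degrees. In form: [[claw, x, y, z, ax, ay, az], ...]. A call has 1 to 20 rows; each row is the pose to reach, as a shift and turn from the pose commanded when the call began, along the tool's axes at that moment; what a row does not reach only later rows make up. A row lasts 1/8 s, in which the tool goes at most 62.5 mm and 10.7 degrees, less where a joint would pass 70% of its speed; a pose out of reach is approached as far as the arm can. A call with a gripper value outside its range is refused whole. The fingers move at their own pace and stop on an object; the grip force is fixed at half the most. Time passes only in rows, so rows that repeat a pose let the fingers close. It gives the time, the measured TCP pose, the force, the opening and the grip force at its end, in the units of the state.
- bot.read_state(): the state, without advancing time (a new reading comes with each control period).
- viewer.capture(name): name is "side" or "top" or "wrist"; returns (picture, depth): 420x560x3 uint8, blue, green, red; 420x560 float32, m along the optical axis (not along the pixel's ray), 0 where there is no reading.
- viewer.camera_info(name): a dict with "fx", "fy", "cx", "cy" (pixels), "world_to_cam" (4x4, takes a point from world to camera coordinates). Camera axes: x right, y down, z forward; pixel columns grow to the right and rows downward; lengths in m; the calibration is good to about 2 mm. A picture is of the moment at which its call begins: read the wrist's pose just before it. camera_info takes no time and is no camera call; for the wrist camera it gives the pose at the moment of the call.
- workorder.hand_in(): hands the job in; it is judged then, once.
Trained networks look in the newest picture that a camera, given by its name, has taken for a name from the list of things; names that differ only in an ending like _2 or _b are one class to them, and where a whole thing is asked for, a point or a joint stands for the part that bears it (a point fixed in the world has none). Each returns a list of dicts, best first, with "p" (0 to 1); they miss things now and then, are a little off and sometimes report something else, mostly with a low value. They report only what shows in the picture. A call takes as long as a camera call. They do not tell look-alikes from the thing itself.
- models.outline_of(camera, thing): "mask" (420x560 bool, what is visible of it).
- models.tip_of(camera, thing): "xyz" ([x, y, z] in m, in world coordinates, good to about 4 mm: a listed point, or the origin of a listed thing).
The state is a dict: "time_s": time; "joint_positions": joint angles; "qvel": joint speeds; "tau": joint torques, N m; "position": TCP position; "tcp_rot": TCP orientation; "force": force on the tool from outside, world axes, zero at the start; "moment": the same for the moment, N m; "opening": opening from 0.0 (shut) to 1.0 (fully open); "grasp_force": force on a finger pad.
Only numpy, scipy, OpenCV 4.12 (cv2) and the standard library are available. Lean on these libraries where they do the work, as an engineer would, in place of code of your own. Each camera call takes 0.05 s, during which the arm holds its last target. There are 200 camera calls.

TASK

The white plate of the assembly stand is out of level: turn the two knobs at the stand's front until the plate is level to within one degree. Only then put the miniature sideboard gently on the middle of the plate, upright and with its long side parallel to the plate's long side, and leave the plate level. Leave everything else on the bench where it stands.

Things in the scene. Friction and masses are not known exactly. Their poses are not given: they have to be found in the camera images.
- stand: assembly stand, fixed to the bench: dark steel base 280 (x) x 280 (y) x 18 mm; origin on the bench, under the middle of the white plate; its front, with the two knobs, faces -x; y is the stand's left. The plate rests on a back pivot at (70, 0) mm and on a left and a right foot at (-60, 80) and (-60, -80), each moved by its knob
- plate: white plate carried by the stand, 180 (x) x 220 (y) x 10 mm; origin at the back pivot, 85 mm above the bench, on the plate's underside; z is its normal, y its long side. 1 rad of a knob tilts the plate 0.06 rad about the line from the back pivot to the other knob's foot; the knobs turn at most 2.3 rad either way from level
- plate_mid (a point): middle of the plate's top face (a thin grey cross marks it), 95 mm above the bench when level; axes as the plate's
- knob_left_grip (a point): grip point of the left knob: aluminium 40 mm disc with a black grip bar 44 mm long (x), 13 thick (y), 29 tall; the point is on the knob's axis, 6 mm below the bar's outer end. z: the axis, pointing out, leaning about 35 deg from vertical towards the stand's front, splayed 20 deg to the left. Clockwise (seen from its outer end) raises the plate's front left corner
- knob_right_grip (a point): grip point of the right knob: aluminium 40 mm disc with a black grip bar 44 mm long (x), 13 thick (y), 29 tall; the point is on the knob's axis, 6 mm below the bar's outer end. z: the axis, pointing out, leaning about 35 deg from vertical towards the stand's front, splayed 20 deg to the right. Clockwise (seen from its outer end) raises the plate's front right corner
- sideboard: miniature sideboard in pale wood, 70 (x, long side) x 45 (y) x 50 mm tall, about 0.13 kg: a box on four short legs of 8 mm, drawer fronts on -y; origin under its centre at the legs' feet
- sofa: miniature sofa, grey, 84 x 44 x 46 mm, back rest and two arm rests; bystander, origin under its centre
- glue_pot: small glue jar, 36 mm diameter, 40 mm tall, on the bench before the stand, between the knobs; bystander, origin under its centre
- glue_bottle: glue bottle, 44 mm diameter, 130 mm tall, on the bench beside the stand; bystander, origin under its centre
- pencil_cup: cork cup, 60 mm diameter, 85 mm tall, with pencils up to 155 mm high, on the bench at the stand's other side; bystander, origin under its centre
- tape: roll of tape lying flat, 60 mm diameter, 22 mm tall; bystander, origin under its centre
- screwdriver: screwdriver lying on the bench, 120 mm long; bystander, origin under its middle
- ruler: steel rule lying flat, 220 x 28 x 4 mm; bystander, origin under its centre
Things that resemble listed ones, but are neither listed nor needed, are in the scene too. There is more than one size of the sideboard; the one meant has the size given above.

How it is judged (in metres and radians):
On the way:
1. the plate is level within one degree, before the sideboard has been put on it (angle between plate's own z axis and vertical below 0.0175 rad and contact force between sideboard and plate below 0.05 N and distance of sideboard from where it was at the start of the episode below 0.05 m), for 0.3 s.
At the end, for the whole second after the job is handed in: the plate is level within 1 degree (0.0175 rad); the sideboard stands upright on it, at rest, its centre within 25 mm of the plate's middle and its long side within 12 degrees of the plate's long side (angle between plate's own z axis and vertical below 0.0175 rad and horizontal distance between sideboard and plate_mid below 0.025 m and z of sideboard in the frame of plate_mid between -0.004 and 0.004 m and angle between sideboard's own z axis and vertical below 0.06 rad and angle between the x axis of sideboard and the y axis of plate, either way round below 0.21 rad and linear speed of sideboard below 0.02 m/s); the robot touches nothing.
It fails at once if the sideboard is banged or pressed onto the plate (more than 35 N) (contact force between sideboard and plate above 35 N).
It fails at once if another thing on the bench is pushed more than 30 mm (distance of any of sofa, glue_pot, glue_bottle, pencil_cup, tape, screwdriver, ruler from where it was at the start of the episode above 0.03 m).
It fails at once if the glue pot, glue bottle, pencil cup or sofa is knocked over (angle between any of glue_pot, glue_bottle, pencil_cup, sofa's own z axis and vertical above 0.5 rad).
It also fails if it takes over 72 s, if anything falls off the work surface, if the arm or the gripper's body presses on something with over 40 N, if the wrist force passes 120 N, or if a joint passes its speed limit or range.

## Working session

There is one attempt and no reset: what is moved stays moved. The work goes in short steps, Python scripts to look and compute and a shell command to move; the robot and the scene stay as the last step left them, time stands still between calls to the robot, and variables do not carry over. Pictures are saved under pics/ and viewed, at most 10 in all, crops included, and the job is handed in when it is done.

```bash
ls; mkdir -p pics
python3 - <<'E'
from rig import bot, viewer, models
import cv2, numpy as np
s=bot.read_state(); print(s['time_s'],s['position'],s['tcp_rot'],s['opening'])
ims=[]
for c in ['side','top']:
    im,d=viewer.capture(c); ims.append(im); np.savez(f'pics/{c}0.npz',im=im,d=d); cv2.imwrite(f'pics/{c}0.png',im)
    i=viewer.camera_info(c); print(c,i['fx'],np.linalg.inv(i['world_to_cam'])[:3].round(3).tolist())
    for t in ['stand','plate','plate_mid','knob_left_grip','knob_right_grip','sideboard','sofa','glue_pot','glue_bottle','pencil_cup','tape','screwdriver','ruler']:
        print(c,t,[(round(r['p'],2),np.round(r['xyz'],3).tolist()) for r in models.tip_of(c,t)][:4])
print(bot.read_state()['time_s'])
E
```

```text
pics
0.0 [ 0.13872618 -0.60868664  0.23257384] [[ 9.75049606e-01  2.21987051e-01 -1.21891947e-04]
 [ 2.21986802e-01 -9.75047342e-01  2.13103078e-03]
 [ 3.54210820e-04 -2.10491913e-03 -9.99997722e-01]] 0.9987884464405387
side 477.9568532306704 [[-0.79, -0.449, 0.417, -0.001], [-0.613, 0.581, -0.535, 0.637], [-0.002, -0.678, -0.735, 0.995]]
side stand [(0.59, [0.629, 0.052, -0.0])]
side plate [(0.56, [0.701, 0.049, 0.087])]
side plate_mid [(0.89, [0.629, 0.058, 0.097]), (0.45, [0.676, -0.134, -0.001])]
side knob_left_grip [(0.5, [0.477, 0.173, 0.084])]
side knob_right_grip [(0.53, [0.454, -0.033, 0.077])]
side sideboard [(0.81, [0.457, 0.33, 0.0]), (0.71, [0.507, 0.411, -0.005]), (0.59, [0.359, 0.313, -0.005])]
side sofa [(0.7, [0.43, -0.314, 0.002])]
side glue_pot [(0.67, [0.341, 0.2, 0.002]), (0.57, [0.389, 0.076, -0.001]), (0.51, [0.676, -0.133, -0.001]), (0.37, [0.457, 0.328, 0.002])]
side glue_bottle [(0.61, [0.702, 0.23, 0.001])]
side pencil_cup [(0.96, [0.674, -0.135, -0.002])]
side tape [(0.97, [0.339, 0.198, 0.001]), (0.68, [0.457, 0.328, 0.0])]
side screwdriver []
side ruler 
[... 300 characters left out ...]
3, 0.002])]
top knob_left_grip [(0.71, [0.474, 0.183, 0.078])]
top knob_right_grip [(0.73, [0.457, -0.03, 0.075]), (0.59, [0.43, -0.314, -0.003]), (0.18, [0.385, 0.077, -0.002])]
top sideboard [(0.76, [0.355, 0.309, 0.0]), (0.56, [0.511, 0.414, -0.0])]
top sofa [(0.82, [0.428, -0.319, 0.001]), (0.71, [0.626, 0.056, 0.099])]
top glue_pot [(0.43, [0.387, 0.076, -0.004]), (0.38, [0.473, 0.183, 0.074])]
top glue_bottle [(0.79, [0.705, 0.226, 0.003]), (0.59, [0.316, -0.258, -0.004])]
top pencil_cup [(0.81, [0.671, -0.132, 0.001])]
top tape [(0.72, [0.63, 0.055, 0.002]), (0.48, [0.346, 0.196, 0.002])]
top screwdriver [(0.49, [0.315, -0.261, -0.006])]
top ruler [(0.65, [0.619, -0.463, -0.002])]
1.4
```

View pics/top0.png

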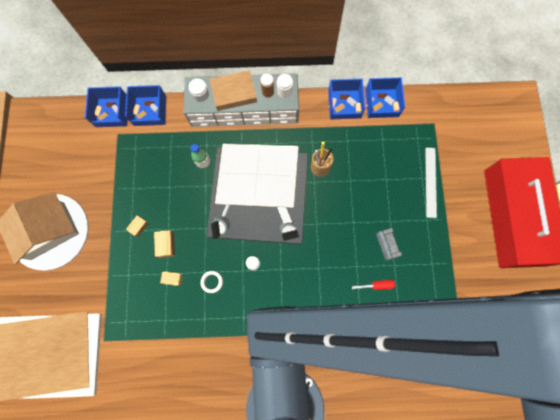

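View pics/side0.png

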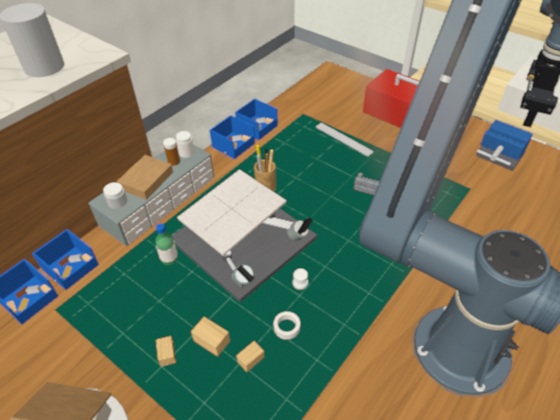

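```bash
cat > h.py <<'E'
import numpy as np, cv2
from rig import bot, viewer, models
def cloud(d,i):
    v,u=np.mgrid[:d.shape[0],:d.shape[1]]
    P=np.stack([(u-i['cx'])/i['fx']*d,(v-i['cy'])/i['fy']*d,d,np.ones_like(d)],-1)
    return (P@np.linalg.inv(i['world_to_cam']).T)[...,:3]
def plane(im,W,d,c=(0.63,0.056),hx=.075,hy=.095,th=0.0):
    q=W[...,:2]-c; R=np.array([[np.cos(th),-np.sin(th)],[np.sin(th),np.cos(th)]]); q=q@R
    m=(abs(q[...,0])<hx)&(abs(q[...,1])<hy)&(d>0)&(abs(W[...,2]-.095)<.03)&(im.min(-1)>120)
    P=W[m]
    for _ in range(5):
        A=np.c_[P[:,:2]-c,np.ones(len(P))]; k=np.linalg.lstsq(A,P[:,2],rcond=None)[0]; r=P[:,2]-A@k
        P=P[abs(r)<max(.002,2*r.std())]
    n=np.array([-k[0],-k[1],1]); return n/np.linalg.norm(n),k[2],len(P),r.std()
E
python3 - <<'E'
from h import *
for c in ['side','top']:
    z=np.load(f'pics/{c}0.npz'); im,d=z['im'],z['d']; i=viewer.camera_info(c); W=cloud(d,i)
    print(c,plane(im,W,d))
    # bench plane check
    m=(abs(W[...,0]-.45)<.1)&(abs(W[...,1]+.15)<.08)&(d>0); P=W[m]; print('bench',np.linalg.lstsq(np.c_[P[:,:2],np.ones(len(P))],P[:,2],rcond=None)[0], P[:,2].std())
    # base yaw: dark base, plate outline
    m=(im.min(-1)>150)&(abs(W[...,2]-.095)<.03)&(abs(W[...,0]-.63)<.16)&(abs(W[...,1]-.056)<.16)
    n,lab,st,_=cv2.connectedComponentsWithStats(m.astype(np.uint8)); j=1+st[1:,4].argmax()
    print('plate',cv2.minAreaRect((W[lab==j][:,:2]*1000).astype(np.float32)))
    m=(im.max(-1)<90)&(abs(W[...,2]-.018)<.008)&(abs(W[...,0]-.63)<.2)&(abs(W[...,1]-.056)<.2)
    n,lab,st,_=cv2.connectedComponentsWithStats(m.astype(np.uint8)); j=1+st[1:,4].argmax()
    print('base',cv2.minAreaRect((W[lab==j][:,:2]*1000).astype(np.float32)))
    # wood blocks
    hsv=cv2.cvtColor(im,cv2.COLOR_BGR2HSV)
    for b in [(.457,.33),(.357,.311),(.509,.412)]:
        m=(hsv[...,0]>8)&(hsv[...,0]<28)&(hsv[...,1]>60)&(np.hypot(W[...,0]-b[0],W[...,1]-b[1])<.06)&(W[...,2]>.012)
        P=W[m]; h=np.percentile(P[:,2],95); T=P[P[:,2]>h-.006]
        print(b,len(P),'top z',h.round(4),cv2.minAreaRect((T[:,:2]*1000).astype(np.float32)))
    for nme,k in [('L',(.475,.178)),('R',(.455,-.031))]:
        m=(im.max(-1)<70)&(np.hypot(W[...,0]-k[0],W[...,1]-k[1])<.04)&(W[...,2]>.04)&(d>0)
        P=W[m]; print(nme,len(P)); 
        if len(P)>5:
            cc=P.mean(0); U,S,V=np.linalg.svd(P-cc); print(cc.round(4),S/np.sqrt(len(P)),V.round(2).tolist())
    a=cv2.resize(im[185:250,200:310] if c=='top' else im[205:290,210:320],None,fx=5,fy=5,interpolation=cv2.INTER_CUBIC); cv2.imwrite(f'pics/k{c}.png',a)
a,b=cv2.imread('pics/ktop.png'),cv2.imread('pics/kside.png'); w=max(a.shape[1],b.shape[1])
o=np.zeros((a.shape[0]+b.shape[0],w,3),np.uint8);o[:a.shape[0],:a.shape[1]]=a;o[a.shape[0]:,:b.shape[1]]=b
cv2.imwrite('pics/k.png',cv2.resize(o,None,fx=.78,fy=.78))
E
```

```text
side (array([0.04793017, 0.09985406, 0.993847  ]), np.float64(0.09753642449968292), 2796, np.float64(0.0013788210082298516))
bench [0.00163145 0.00281995 0.00038267] 0.0022446237540099507
plate ((629.6949462890625, 58.12080383300781), (220.9629669189453, 184.44403076171875), 83.96475219726562)
base ((456.4420471191406, 77.06388854980469), (276.6639709472656, 5.350820541381836), 83.57023620605469)
(0.457, 0.33) 860 top z 0.0523 ((451.6114501953125, 331.501220703125), (70.69873809814453, 46.004493713378906), 4.278558731079102)
(0.357, 0.311) 455 top z 0.0382 ((353.7284240722656, 311.0217590332031), (51.1159782409668, 34.01439666748047), 81.2424087524414)
(0.509, 0.412) 421 top z 0.0386 ((508.23052978515625, 414.9281005859375), (32.491085052490234, 53.63004684448242), 53.47203826904297)
L 85
[0.4747 0.1831 0.0812] [0.01286668 0.00345731 0.00247468] [[-0.86, -0.04, -0.5], [-0.41, -0.51, 0.75], [-0.28, 0.86, 0.43]]
R 101
[ 0.4551 -0.0254  0.0791] [0.01354317 0.0071142  0.00351858] [[-0.11, 0.99, -0.13], [0.74, -0.01, -0.68], [0.67, 0.17, 0.72]]
top (array([0.04925227, 0.09956701, 0.993811
[... 311 characters left out ...]
0625, 0.8074613809585571), 86.26261138916016)
(0.457, 0.33) 484 top z 0.054 ((452.86724853515625, 329.18853759765625), (70.16152954101562, 46.20399475097656), 5.691897869110107)
(0.357, 0.311) 235 top z 0.0402 ((354.96624755859375, 309.53076171875), (50.19127655029297, 31.850528717041016), 81.10077667236328)
(0.509, 0.412) 249 top z 0.04 ((509.3092041015625, 413.1381530761719), (33.856300354003906, 50.11642837524414), 53.66630172729492)
L 100
[0.4783 0.1756 0.0807] [0.01331722 0.00638314 0.00290899] [[-0.85, -0.02, -0.52], [-0.45, 0.55, 0.71], [-0.27, -0.84, 0.48]]
R 99
[ 0.4565 -0.0313  0.0813] [0.0119327  0.00586742 0.0030667 ] [[-0.22, 0.98, 0.03], [-0.88, -0.21, 0.43], [0.43, 0.07, 0.9]]
```

View pics/k.png

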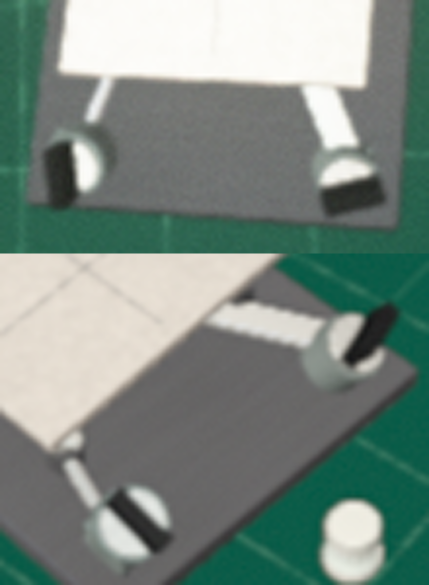

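```bash
cat >> h.py <<'E'
from scipy.spatial.transform import Rotation as Ro
TH=np.radians(-6.3); S=Ro.from_euler('z',TH).as_matrix()
AX={'L':S@[-.539,.196,.819],'R':S@[-.539,-.196,.819]}
for k in AX: AX[k]/=np.linalg.norm(AX[k])
def toolR(axis,bar,R0):
    z=-np.array(axis); b=np.array(bar)-np.dot(bar,z)*z; x=b/np.linalg.norm(b)
    c=[np.c_[s*x,np.cross(z,s*x),z] for s in(1,-1)]
    return c
def row(grasp,R,back=0.):
    """row to put grasp point at grasp, backed off along -tool z"""
    s=bot.read_state(); p,R0=np.array(s['position']),np.array(s['tcp_rot'])
    t=np.array(grasp)+R[:,2]*(.008-back)
    return (R0.T@(t-p)).round(4), Ro.from_matrix(R0.T@R).as_rotvec(degrees=True).round(1)
E
python3 - <<'E'
from h import *
for R in toolR(AX['R'],(-.17,.985,-.05),None): print(row((.4555,-.0315,.076),R,.11)); print(R.round(3))
for R in toolR(AX['L'],(-.855,-.03,-.51),None): print(row((.4755,.178,.081),R,.11))
E
```

```text
(array([ 0.3786, -0.4923,  0.074 ]), array([-26.8,  27.9, -86.3]))
[[-0.215  0.802  0.557]
 [ 0.976  0.168  0.136]
 [ 0.015  0.573 -0.819]]
(array([ 0.3786, -0.4923,  0.074 ]), array([28. , 26.9, 87.6]))
[[ 0.215 -0.802  0.557]
 [-0.976 -0.168  0.136]
 [-0.015 -0.573 -0.819]]
(array([ 0.4577, -0.73  ,  0.069 ]), array([ -42.8,  -26.3, -157.8]))
(array([ 0.4577, -0.73  ,  0.069 ]), array([-18.4,  29.9,  14.6]))
```

```bash
r='[0.4,0.379,-0.492,0.074,-26.8,27.9,-86.3]'; python3 -m jog "[[0.4,0.379,-0.492,0.074,-26.8,27.9,-86.3],[0.4,0.379,-0.492,0.074,-26.8,27.9,-86.3],[0.4,0.379,-0.492,0.074,-26.8,27.9,-86.3],[0.4,0.379,-0.492,0.074,-26.8,27.9,-86.3],[0.4,0.379,-0.492,0.074,-26.8,27.9,-86.3],[0.4,0.379,-0.492,0.074,-26.8,27.9,-86.3],[0.4,0.379,-0.492,0.074,-26.8,27.9,-86.3],[0.4,0.379,-0.492,0.074,-26.8,27.9,-86.3],[0.4,0.379,-0.492,0.074,-26.8,27.9,-86.3],[0.4,0.379,-0.492,0.074,-26.8,27.9,-86.3],[0.4,0.379,-0.492,0.074,-26.8,27.9,-86.3],[0.4,0.379,-0.492,0.074,-26.8,27.9,-86.3],[0.4,0.379,-0.492,0.074,-26.8,27.9,-86.3],[0.4,0.379,-0.492,0.074,-26.8,27.9,-86.3]]"
python3 - <<'E'
from h import *
s=bot.read_state(); print(s['time_s'],s['joint_positions'],s['force'])
print(row((.4555,-.0315,.076),toolR(AX['R'],(-.17,.985,-.05),None)[0],0))
i=viewer.camera_info('wrist'); im,d=viewer.capture('wrist'); cv2.imwrite('pics/w1.png',im); np.savez('pics/w1.npz',im=im,d=d,M=i['world_to_cam'])
for t in ['knob_right_grip','knob_left_grip','glue_pot']: print(t,[(round(r['p'],2),np.round(r['xyz'],4).tolist()) for r in models.tip_of('wrist',t)])
E
```

```text
time_s: 3.15
position: [0.4077, -0.0504, 0.1642]
tcp_rot: [[-0.214, 0.806, 0.551], [0.977, 0.167, 0.135], [0.017, 0.568, -0.823]]
force: [-0.4, -0.3, 0.1]
opening: 0.403
grasp_force: 0.0
3.15 [ -45.32832967   23.21858316  139.86833917   94.62588213   29.26421374
 -147.59318914] [-0.37850457 -0.34904064  0.10981469]
(array([ 0.0067, -0.0083,  0.1096]), array([-0.4, -0. , -0.1]))
knob_right_grip [(0.96, [0.4584, -0.0319, 0.0741])]
knob_left_grip []
glue_pot [(0.8, [0.3904, 0.0791, 0.0032])]
```

View pics/w1.png

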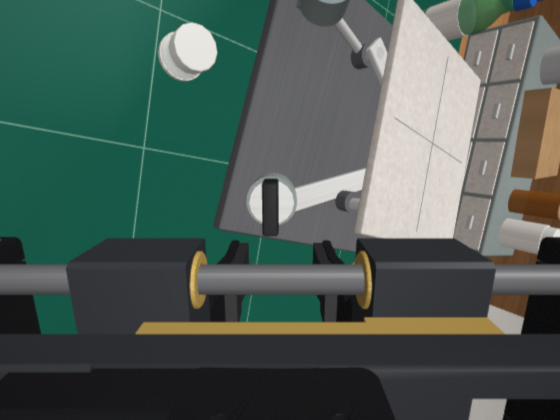

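```bash
cat >> h.py <<'E'
def knob(im,d,M,which,guess):
    i=dict(viewer.camera_info('wrist')); i['world_to_cam']=M; W=cloud(d,i); a=AX[which]
    q=W-np.array(guess); al=q@a; rad=np.linalg.norm(q-al[...,None]*a,axis=-1)
    ok=(d>0)&(rad<.03)
    D=W[ok&(im.min(-1)>140)&(rad<.024)&(al<-.012)&(al>-.035)]
    for _ in range(4):
        c=D.mean(0); n=np.linalg.svd(D-c,full_matrices=False)[2][2]; n*=np.sign(n@a); r=(D-c)@n; D=D[abs(r)<max(.0015,2*r.std())]
    B=W[ok&(im.max(-1)<60)&(al>-.005)&(al<.016)]; t=np.percentile(B@a,90); T=B[B@a>t-.004]
    P=T-np.outer(T@a,a); c2=P.mean(0); V=np.linalg.svd(P-c2,full_matrices=False)
    tip=c2+a*np.median(T@a)
    print(which,'disc n',n.round(3),len(D),'ax',a.round(3),'ang',np.degrees(np.arccos(n@a)).round(1),'disc height',((c-tip)@a).round(4))
    print(' bar',V[2][0].round(3),(V[1]/np.sqrt(len(T))).round(4),len(T),'tip ctr',tip.round(4),'grip',(tip-.006*a).round(4))
    return tip-.006*a,V[2][0],n
E
python3 - <<'E'
from h import *
z=np.load('pics/w1.npz'); g,b,n=knob(z['im'],z['d'],z['M'],'R',(.457,-.032,.075))
for a in (AX['R'],n):
  for R in toolR(a,b,None): print(row(g,R,.06),row(g,R,0.0))
E
```

```text
R disc n [-0.567 -0.104  0.817] 802 ax [-0.557 -0.136  0.819] ang 1.9 disc height -0.029
 bar [ 0.211 -0.977 -0.018] [0.0124 0.0034 0.    ] 787 tip ctr [ 0.4519 -0.0314  0.0822] grip [ 0.4553 -0.0305  0.0772]
(array([ 0.0071, -0.0079,  0.0485]), array([ 1.000e-01, -7.000e-01, -1.798e+02])) (array([ 0.007 , -0.0075,  0.1085]), array([ 1.000e-01, -7.000e-01, -1.798e+02]))
(array([ 0.0071, -0.0079,  0.0485]), array([-0.4, -0.1,  0.2])) (array([ 0.007 , -0.0075,  0.1085]), array([-0.4, -0.1,  0.2]))
(array([ 0.0089, -0.0081,  0.0486]), array([   3.1,   -1. , -179.8])) (array([ 0.0068, -0.0075,  0.1085]), array([   3.1,   -1. , -179.8]))
(array([ 0.0089, -0.0081,  0.0486]), array([-0.6, -2. ,  0.2])) (array([ 0.0068, -0.0075,  0.1085]), array([-0.6, -2. ,  0.2]))
```

```bash
python3 -m jog "[[0.4,0.004,-0.004,0.03,0,0,40],[0.4,0.007,-0.008,0.048,0,0,90],[0.4,0.007,-0.008,0.048,0,0,90],[0.4,0.007,-0.008,0.048,0,0,90],[0.4,0.007,-0.008,0.048,0,0,90],[0.4,0.007,-0.008,0.048,0,0,90],[0.4,0.007,-0.008,0.048,0,0,90],[0.4,0.007,-0.008,0.048,0,0,90],[0.4,0.007,-0.008,0.048,0,0,90],[0.4,0.007,-0.008,0.048,0,0,170],[0.4,0.007,-0.008,0.048,0,0,170],[0.4,0.007,-0.008,0.048,0,0,170],[0.4,0.007,-0.008,0.048,0,0,170],[0.4,0.007,-0.008,0.048,0,0,170],[0.4,0.007,-0.008,0.048,0,0,170],[0.4,0.007,-0.008,0.048,0,0,170],[0.4,0.007,-0.008,0.048,0,0,179],[0.4,0.007,-0.008,0.048,0,0,179]]"
python3 - <<'E'
from h import *
s=bot.read_state(); print(s['time_s'],s['joint_positions'])
g=np.array([.4553,-.0305,.0772]);a=.5*AX['R']+.5*np.array([-.567,-.104,.817]);a/=np.linalg.norm(a)
for R in toolR(a,(.211,-.977,-.018),None): print(row(g,R,0.0))
E
```

```text
time_s: 5.6
position: [0.429, -0.0382, 0.1211]
tcp_rot: [[0.228, -0.804, 0.549], [-0.974, -0.183, 0.138], [-0.01, -0.566, -0.825]]
force: [-0.6, -0.0, 0.5]
opening: 0.403
grasp_force: 0.0
5.6 [-39.86690371  33.13718908 139.90381165 116.77218315  30.81671121
  12.07111598]
(array([-0.0008,  0.0022,  0.0597]), array([0.6, 1.2, 1.1]))
(array([-0.0008,  0.0022,  0.0597]), array([  -1.8,    1. , -178.9]))
```

```bash
python3 -m jog "[[0.4,-0.001,0.002,0.025,0.6,1.2,1.1],[0.4,-0.001,0.002,0.045,0.6,1.2,1.1],[0.4,-0.001,0.002,0.059,0.6,1.2,1.1],[0.4,-0.001,0.002,0.059,0.6,1.2,1.1],[0,-0.001,0.002,0.059,0.6,1.2,1.1],[0,-0.001,0.002,0.059,0.6,1.2,1.1],[0,-0.001,0.002,0.059,0.6,1.2,1.1],[0,-0.001,0.002,0.059,0.6,1.2,1.1]]"
python3 - <<'E'
from h import *
s=bot.read_state(); print(s['time_s'],s['joint_positions'],s['moment'])
E
```

```text
time_s: 6.6
position: [0.4584, -0.029, 0.0712]
tcp_rot: [[0.203, -0.804, 0.559], [-0.979, -0.165, 0.119], [-0.003, -0.572, -0.82]]
force: [-3.6, -4.3, -0.2]
opening: 0.146
grasp_force: 30.0
6.6 [-33.95132962  43.43841566 138.16063641 135.65659658  36.00369824
  -1.65259075] [-0.53380429  0.78207435 -0.18380224]
```

```bash
python3 -m jog "[[0,0,0,0,0,0,-10],[0,0,0,0,0,0,-20],[0,0,0,0,0,0,-30],[0,0,0,0,0,0,-40],[0,0,0,0,0,0,-50],[0,0,0,0,0,0,-60],[0,0,0,0,0,0,-70],[0,0,0,0,0,0,-80],[0,0,0,0,0,0,-90],[0,0,0,0,0,0,-95],[0,0,0,0,0,0,-95]]"
cat >> h.py <<'E'
def level():
    out=[]
    for c in ['side','top']:
        im,d=viewer.capture(c); i=viewer.camera_info(c); W=cloud(d,i); n,z,N,sd=plane(im,W,d,th=TH)
        n[:2]+= [.002,.0033]; s=S.T@n; h=lambda x,y:-s[0]*(x-.07)-s[1]*y
        cw=[-h(-.06,.08)/.1363/.06,-h(-.06,-.08)/.1363/.06]
        print(c,'n stand',s.round(4),'tilt',np.hypot(*s[:2]).round(4),N,sd.round(4),'cw deg needed L,R',np.degrees(cw).round(1));
E
python3 - <<'E'
from h import *
s=bot.read_state(); print(s['time_s'],s['joint_positions'],s['moment']); level()
E
```

```text
time_s: 7.98
position: [0.4577, -0.0304, 0.0705]
tcp_rot: [[0.786, 0.269, 0.557], [0.247, -0.962, 0.115], [0.567, 0.047, -0.822]]
force: [-8.2, -10.0, 0.3]
opening: 0.147
grasp_force: 30.0
7.975 [-34.03637967  43.45296363 138.14089895 135.84967828  35.80313192
 -96.67244897] [-1.52079503  1.32503783 -0.71746776]
side n stand [-0.0136  0.022   0.9997] tilt 0.0259 2775 0.0014 cw deg needed L,R [24.7 -0. ]
top n stand [-0.0124  0.0245  0.9997] tilt 0.0274 1134 0.0016 cw deg needed L,R [25.  -2.4]
```

```bash
python3 -m jog "[[0.4,0,0,0,0,0,0],[0.4,0,0,0,0,0,0],[0.4,0,0,0,0,0,0],[0.4,0,0,-0.03,0,0,0],[0.4,0,0,-0.06,0,0,0],[0.4,0,0,-0.08,0,0,0]]"
python3 - <<'E'
from h import *
s=bot.read_state(); print(s['time_s'],s['joint_positions'],s['position'])
for R in toolR(AX['L'],(-.855,-.03,-.51),None): print(row((.4755,.178,.081),R,.09))
E
```

```text
time_s: 8.82
position: [0.4235, -0.0408, 0.1417]
tcp_rot: [[0.784, 0.277, 0.555], [0.252, -0.96, 0.122], [0.567, 0.044, -0.823]]
force: [0.5, 0.5, 0.5]
opening: 0.397
grasp_force: 0.0
8.825 [-40.61578228  28.5845819  139.94109111 110.64578058  29.03747086
 -75.33481268] [ 0.42351622 -0.04077845  0.1416819 ]
(array([ 0.0719, -0.227 ,  0.0294]), array([   7.4,  -31.1, -164.6]))
(array([ 0.0719, -0.227 ,  0.0294]), array([-21.3,  -5. ,  12.5]))
```

```bash
python3 -m jog "[[0.4,0.072,-0.227,0.029,-21.3,-5,12.5],[0.4,0.072,-0.227,0.029,-21.3,-5,12.5],[0.4,0.072,-0.227,0.029,-21.3,-5,12.5],[0.4,0.072,-0.227,0.029,-21.3,-5,12.5],[0.4,0.072,-0.227,0.029,-21.3,-5,12.5],[0.4,0.072,-0.227,0.029,-21.3,-5,12.5],[0.4,0.072,-0.227,0.029,-21.3,-5,12.5],[0.4,0.072,-0.227,0.029,-21.3,-5,12.5]]"
python3 - <<'E'
from h import *
s=bot.read_state(); print(s['time_s'],s['joint_positions'])
i=viewer.camera_info('wrist'); im,d=viewer.capture('wrist'); cv2.imwrite('pics/w2.png',im); np.savez('pics/w2.npz',im=im,d=d,M=i['world_to_cam'])
g,b,n=knob(im,d,i['world_to_cam'],'L',(.4755,.178,.081))
for R in toolR(n+AX['L'],b,None): print(row(g,R/np.linalg.norm(R,axis=0),.0))
level()
E
```

```text
time_s: 9.82
position: [0.4654, 0.0546, 0.1583]
tcp_rot: [[0.831, -0.085, 0.55], [0.074, -0.963, -0.26], [0.551, 0.257, -0.794]]
force: [-0.3, -1.7, -0.3]
opening: 0.399
grasp_force: 0.0
9.825 [   3.78176318   27.0941966   130.51092816  237.48189225   20.56080794
 -146.88000793]
L disc n [ 0.696 -0.426  0.578] 88 ax [-0.514  0.254  0.819] ang 89.6 disc height -0.0285
 bar [-0.849 -0.017 -0.528] [0.0161 0.0037 0.    ] 736 tip ctr [0.4759 0.1792 0.0836] grip [0.479  0.1777 0.0786]
(array([-0.0286, -0.1405,  0.0453]), array([-83.9, -34.3, 144.7]))
(array([-0.0286, -0.1405,  0.0453]), array([ 24.2, -59.2,  -9.7]))
side n stand [-0.0132  0.0228  0.9997] tilt 0.0263 2735 0.0013 cw deg needed L,R [24.8 -0.7]
top n stand [-0.0117  0.0215  0.9997] tilt 0.0245 3018 0.0017 cw deg needed L,R [22.7 -1.4]
```

View pics/w2.png

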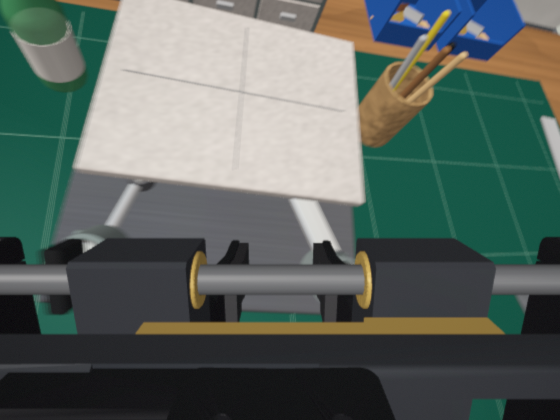

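```bash
python3 - <<'E'
from h import *
for R in toolR(AX['L'],(-.849,-.017,-.528),None): print(row((.479,.1777,.0786),R,.08))
E
python3 -m jog "[[0.4,-0.009,-0.137,-0.005,0,0,0],[0.4,-0.009,-0.137,-0.005,0,0,0],[0.4,-0.009,-0.137,-0.005,0,0,0],[0.4,-0.009,-0.137,-0.005,0,0,0],[0.4,-0.009,-0.137,-0.005,0,0,0]]"
python3 - <<'E'
from h import *
s=bot.read_state(); print(s['time_s'],s['joint_positions'])
for R in toolR(AX['L'],(-.849,-.017,-.528),None): print(row((.479,.1777,.0786),R,.08))
E
```

```text
(array([-0.0203, -0.139 , -0.0328]), array([   4. ,    0.6, -177.1]))
(array([-0.0203, -0.139 , -0.0328]), array([ 0.4, -2.6,  2.9]))
time_s: 10.6
position: [0.4652, 0.1811, 0.1185]
tcp_rot: [[0.828, -0.084, 0.555], [0.075, -0.963, -0.258], [0.556, 0.255, -0.791]]
force: [0.2, -0.1, -0.0]
opening: 0.4
grasp_force: 0.0
10.6 [  24.16162439   34.81079166  122.61300527  261.8753319    27.84197545
 -153.0423353 ]
(array([-0.0075, -0.0075, -0.0318]), array([   4.3,    0.6, -177.3]))
(array([-0.0075, -0.0075, -0.0318]), array([ 0.4, -2.8,  2.7]))
```

```bash
python3 -m jog "[[0.4,-0.008,-0.008,0,0.4,-2.8,2.7],[0.4,-0.008,-0.008,0.01,0.4,-2.8,2.7],[0.4,-0.008,-0.008,0.01,0.4,-2.8,2.7],[0.4,-0.008,-0.008,0.01,0.4,-2.8,2.7]]"
python3 - <<'E'
from h import *
s=bot.read_state(); print(s['time_s'],s['joint_positions'])
i=viewer.camera_info('wrist'); im,d=viewer.capture('wrist'); cv2.imwrite('pics/w3.png',im)
try: g,b,n=knob(im,d,i['world_to_cam'],'L',(.479,.1777,.0786))
except Exception as e: print(e)
for R in toolR(AX['L'],(-.849,-.017,-.528),None): print(row((.479,.1777,.0786),R,.0))
print(models.tip_of('wrist','knob_left_grip'))
E
```

```text
time_s: 11.1
position: [0.4636, 0.1828, 0.0994]
tcp_rot: [[0.844, -0.116, 0.523], [0.02, -0.969, -0.247], [0.535, 0.218, -0.816]]
force: [0.5, 0.4, -0.3]
opening: 0.401
grasp_force: 0.0
11.1 [  23.47354665   36.61927889  122.23175386  261.93324211   26.02852337
 -150.3486703 ]
L disc n [-0.412  0.255  0.875] 1452 ax [-0.514  0.254  0.819] ang 6.7 disc height -0.0296
 bar [-0.851 -0.03  -0.525] [0.0084 0.0045 0.    ] 1033 tip ctr [0.4818 0.1804 0.087 ] grip [0.4849 0.1788 0.0821]
(array([ 0.0019, -0.0011,  0.0344]), array([   0.8,   -0.7, -180. ]))
(array([ 0.0019, -0.0011,  0.0344]), array([-0.4, -0.5,  0. ]))
[{'xyz': [0.4765, 0.1807, 0.0761], 'p': 0.91}]
```

View pics/w3.png

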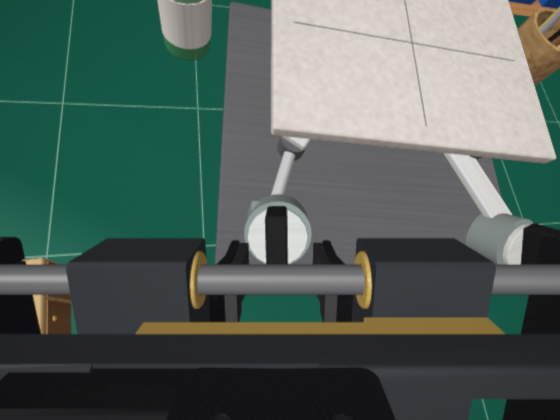

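```bash
python3 -m jog "[[0.4,0.002,-0.001,0.015,0,0,0],[0.4,0.002,-0.001,0.033,0,0,0],[0.4,0.002,-0.001,0.033,0,0,0],[0.4,0.002,-0.001,0.033,0,0,0],[0,0.002,-0.001,0.033,0,0,0],[0,0.002,-0.001,0.033,0,0,0],[0,0.002,-0.001,0.033,0,0,0],[0,0.002,-0.001,0.033,0,0,0]]"
python3 - <<'E'
from h import *
s=bot.read_state(); print(s['time_s'],s['joint_positions'],s['moment'])
print(row((.479,.1777,.0786),toolR(AX['L'],(-.849,-.017,-.528),None)[1],.0)); level()
E
```

```text
time_s: 12.2
position: [0.4822, 0.1769, 0.0732]
tcp_rot: [[0.845, -0.114, 0.523], [0.021, -0.969, -0.244], [0.535, 0.217, -0.816]]
force: [-0.8, 4.7, 2.7]
opening: 0.149
grasp_force: 30.0
12.2 [  21.54282988   40.49518703  121.19192525  254.00112747   25.87352259
 -143.65984734] [0.36808439 0.24571626 0.20054335]
(array([0.0001, 0.0008, 0.0018]), array([-0.6, -0.5,  0.1]))
side n stand [-0.0126  0.0223  0.9997] tilt 0.0257 2255 0.0014 cw deg needed L,R [24. -1.]
top n stand [-0.013   0.0241  0.9997] tilt 0.0274 3033 0.0016 cw deg needed L,R [25.3 -1.7]
```

```bash
python3 -m jog "[[0,0,0,0,0,0,8],[0,0,0,0,0,0,16],[0,0,0,0,0,0,24],[0,0,0,0,0,0,24.5],[0,0,0,0,0,0,24.5],[0.4,0,0,0,0,0,24.5],[0.4,0,0,0,0,0,24.5],[0.4,0,0,0,0,0,24.5],[0.4,0,0,-0.03,0,0,24.5],[0.4,0,0,-0.06,0,0,24.5],[0.4,0,0,-0.09,0,0,24.5],[0.4,0,0,-0.09,0,0,24.5]]"
python3 - <<'E'
from h import *
s=bot.read_state(); print(s['time_s'],s['joint_positions'],s['moment'])
level()
c=[(r['p'],r['xyz']) for r in models.tip_of('top','sideboard')]; print(c)
E
```

```text
time_s: 13.8
position: [0.4293, 0.1842, 0.1302]
tcp_rot: [[0.713, -0.441, 0.545], [-0.379, -0.897, -0.229], [0.589, -0.043, -0.807]]
force: [0.3, 0.2, -0.4]
opening: 0.398
grasp_force: 0.0
13.8 [  25.55858269   31.8454178   126.1712887   261.97981928   26.48836923
 -124.65486316] [ 0.16458505  0.30135433 -0.00923039]
side n stand [ 1.7e-03 -9.0e-04  1.0e+00] tilt 0.0019 2751 0.0014 cw deg needed L,R [-2.1 -1.1]
top n stand [-3.e-04  7.e-04  1.e+00] tilt 0.0008 3046 0.0016 cw deg needed L,R [ 0.7 -0.1]
[(0.72, [0.6295, 0.0534, 0.0032]), (0.48, [0.5096, 0.4162, 0.0006]), (0.4, [0.4495, 0.3308, 0.0045]), (0.33, [0.475, 0.1799, 0.0748])]
```

```bash
cat >> h.py <<'E'
def down(deg):
    a=np.radians(deg); y=np.array([np.cos(a),np.sin(a),0]); z=np.array([0,0,-1.]); return np.c_[np.cross(y,z),y,z]
E
python3 - <<'E'
from h import *
print(row((.46,0,.25),down(-85)),row((.452,.33,.15),down(-85)))
E
```

```text
(array([ 0.1569,  0.1478, -0.0329]), array([  7.5, -36. , -31. ])) (array([-0.0332, -0.14  , -0.0322]), array([  7.5, -36. , -31. ]))
```

```bash
python3 -m jog "[[0.7,0.157,0.148,-0.033,7.5,-36,-31],[0.7,0.157,0.148,-0.033,7.5,-36,-31],[0.7,0.157,0.148,-0.033,7.5,-36,-31],[0.7,0.157,0.148,-0.033,7.5,-36,-31],[0.7,0.157,0.148,-0.033,7.5,-36,-31],[0.7,0.157,0.148,-0.033,7.5,-36,-31],[0.7,0.157,0.148,-0.033,7.5,-36,-31],[0.7,0.157,0.148,-0.033,7.5,-36,-31]]"
python3 - <<'E'
from h import *
s=bot.read_state(); print(s['time_s'],s['joint_positions'])
print(row((.46,0,.25),down(-85)),row((.452,.33,.15),down(-85)))
E
```

```text
time_s: 14.95
position: [0.3165, 0.002, 0.0433]
tcp_rot: [[0.994, 0.085, 0.063], [0.087, -0.996, -0.024], [0.06, 0.029, -0.998]]
force: [0.6, -0.3, -0.1]
opening: 0.699
grasp_force: 0.0
14.95 [-2.01075812e+01  3.83278013e+01  1.37872030e+02  2.28476421e+02
  7.09512038e-02 -1.63529555e+02]
(array([ 0.1545,  0.0201, -0.1892]), array([ 1.7, -3.5, -0.1])) (array([ 0.1692, -0.3122, -0.0979]), array([ 1.7, -3.5, -0.1]))
```

Run:
```python
from h import *
R1=np.array([[0.831,-0.085,0.55],[0.074,-0.963,-0.26],[0.551,0.257,-0.794]])
R2=np.array([[0.784,0.277,0.555],[0.252,-0.96,0.122],[0.567,0.044,-0.823]])
for p,R in(((.4654,.0546,.1583),R1),((.4235,-.0408,.1417),R2)):
  R=Ro.from_matrix(R).as_matrix(); print(row(np.array(p)-.008*R[:,2],R))
im,d=viewer.capture('top'); print([(r['p'],r['xyz']) for r in models.tip_of('top','glue_pot')])
im,d=viewer.capture('side'); print([(r['p'],r['xyz']) for r in models.tip_of('side','glue_pot')]); cv2.imwrite('pics/s4.png',im)
```

```text
(array([ 0.1596, -0.0363, -0.1067]), array([-15.8,  29.7,   5. ]))
(array([ 0.1086,  0.0547, -0.0905]), array([  2.9,  31.4, -11. ]))
[]
[(0.66, [0.3909, 0.0753, 0.0032])]
```

View pics/s4.png

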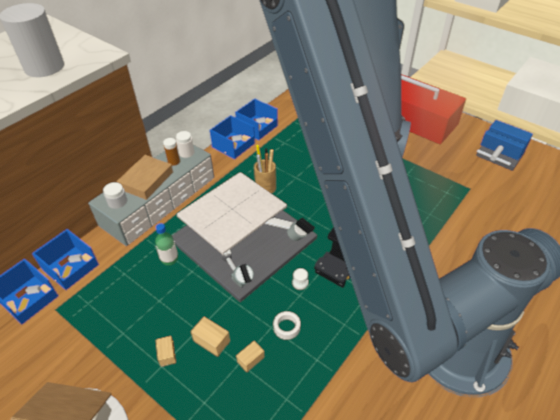

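```bash
python3 -m jog "[[0.4,0.03,0.03,-0.09,0,6,0],[0.4,0.109,0.055,-0.09,2.9,31.4,-11],[0.4,0.109,0.055,-0.09,2.9,31.4,-11],[0.4,0.109,0.055,-0.09,2.9,31.4,-11],[0.4,0.109,0.055,-0.09,2.9,31.4,-11],[0.4,0.109,0.055,-0.09,2.9,31.4,-11],[0.4,0.109,0.055,-0.09,2.9,31.4,-11],[0.4,0.109,0.055,-0.09,2.9,31.4,-11]]"
python3 - <<'E'
from h import *
s=bot.read_state(); print(s['time_s'],s['joint_positions'])
R2=np.array([[0.784,0.277,0.555],[0.252,-0.96,0.122],[0.567,0.044,-0.823]])
R=Ro.from_matrix(R2).as_matrix(); print(row(np.array((.4235,-.0408,.1417))-.008*R[:,2],R))
print(row((.36,-.3,.25),down(-90)))
E
```

```text
time_s: 16.15
position: [0.4496, 0.0711, 0.1866]
tcp_rot: [[0.834, 0.197, 0.516], [0.257, -0.965, -0.047], [0.489, 0.172, -0.855]]
force: [0.5, -0.2, 0.4]
opening: 0.405
grasp_force: 0.0
16.15 [-5.10347031e+00  1.82219911e+01  1.30609995e+02  2.34224643e+02
  5.34155653e-02 -1.63523032e+02]
(array([-0.0725,  0.0951,  0.0302]), array([8.6, 5.3, 0.1]))
(array([-0.1431,  0.35  , -0.0762]), array([  6.7, -30.6,  13.8]))
```

Run:
```python
from h import *
R1=np.array([[0.831,-0.085,0.55],[0.074,-0.963,-0.26],[0.551,0.257,-0.794]])
R2=np.array([[0.784,0.277,0.555],[0.252,-0.96,0.122],[0.567,0.044,-0.823]])
for p,R in(((.4654,.0546,.1583),R1),((.4235,-.0408,.1417),R2)):
  R=Ro.from_matrix(R).as_matrix()@Ro.from_euler('z',40,degrees=True).as_matrix(); print(row(np.array(p)-.008*R[:,2],R))
```

```text
(array([-0.0049,  0.0141,  0.0332]), array([-11.9,   5.9,  50.9]))
(array([-0.0725,  0.0951,  0.0302]), array([10.1,  2.1, 40. ]))
```

```bash
python3 -m jog "[[0.4,-0.005,0.014,0.033,-11.9,5.9,50.9],[0.4,-0.005,0.014,0.033,-11.9,5.9,50.9],[0.4,-0.005,0.014,0.033,-11.9,5.9,50.9],[0.4,-0.005,0.014,0.033,-11.9,5.9,50.9],[0.4,-0.005,0.014,0.033,-11.9,5.9,50.9],[0.4,-0.005,0.014,0.033,-11.9,5.9,50.9],[0.4,-0.005,0.014,0.033,-11.9,5.9,50.9]]"
python3 - <<'E'
from h import *
s=bot.read_state(); print(s['time_s'],s['joint_positions'])
R2=np.array([[0.784,0.277,0.555],[0.252,-0.96,0.122],[0.567,0.044,-0.823]])
for p,R in(((.4235,-.0408,.1417),R2),):
  R=Ro.from_matrix(R).as_matrix()@Ro.from_euler('z',40,degrees=True).as_matrix(); print(row(np.array(p)-.008*R[:,2],R))
E
```

```text
time_s: 17.02
position: [0.4655, 0.0549, 0.1581]
tcp_rot: [[0.584, -0.597, 0.55], [-0.56, -0.787, -0.259], [0.587, -0.157, -0.794]]
force: [0.1, -0.1, -0.1]
opening: 0.399
grasp_force: 0.0
17.025 [   3.74857519   27.10208714  130.51264555  237.30423966   20.47095044
 -106.9107505 ]
(array([0.0194, 0.1029, 0.0148]), array([ 18.7, -11.7, -10.1]))
```

```bash
python3 -m jog "[[0.4,0.01,0.05,0.007,9,-6,-5],[0.4,0.019,0.103,0.015,18.7,-11.7,-10.1],[0.4,0.019,0.103,0.015,18.7,-11.7,-10.1],[0.4,0.019,0.103,0.015,18.7,-11.7,-10.1],[0.4,0.019,0.103,0.015,18.7,-11.7,-10.1],[0.4,0.019,0.103,0.015,18.7,-11.7,-10.1],[0.4,0.019,0.103,0.015,18.7,-11.7,-10.1]]"
python3 - <<'E'
from h import *
s=bot.read_state(); print(s['time_s'],s['joint_positions'])
for a in (-40,-70,-100): print(row((.36,-.3,.25),down(a)))
E
```

```text
time_s: 17.9
position: [0.4423, -0.0435, 0.1475]
tcp_rot: [[0.736, -0.336, 0.588], [-0.439, -0.898, 0.037], [0.515, -0.285, -0.808]]
force: [0.7, -0.3, -0.2]
opening: 0.396
grasp_force: 0.0
17.9 [-35.22896432  28.15318021 139.29193925 126.42269142  27.2839988
 -43.78256882]
(array([ 0.1007,  0.231 , -0.1341]), array([  5.9, -38.3, -72.7]))
(array([ 0.1007,  0.231 , -0.1341]), array([ -4. , -36.8, -43.8]))
(array([ 0.1007,  0.231 , -0.1341]), array([-13.1, -33.7, -14.9]))
```

```bash
python3 -m jog "[[0.6,0.02,0.05,-0.06,0,0,0],[0.6,0.06,0.14,-0.10,-3,-8,-4],[0.6,0.101,0.231,-0.134,-13,-34,-15],[0.6,0.101,0.231,-0.134,-13,-34,-15],[0.6,0.101,0.231,-0.134,-13,-34,-15],[0.6,0.101,0.231,-0.134,-13,-34,-15],[0.6,0.101,0.231,-0.134,-13,-34,-15],[0.6,0.101,0.231,-0.134,-13,-34,-15],[0.6,0.101,0.231,-0.134,-13,-34,-15],[0.6,0.101,0.231,-0.134,-13,-34,-15]]"
python3 - <<'E'
from h import *
s=bot.read_state(); print(s['time_s'],s['joint_positions'])
print(row((.46,-.1,.28),down(-85)),row((.47,.3,.2),down(-85)))
E
```

```text
time_s: 19.15
position: [0.3596, -0.3031, 0.243]
tcp_rot: [[0.985, -0.175, -0.002], [-0.175, -0.985, -0.002], [-0.002, 0.003, -1.0]]
force: [0.2, 0.8, -0.7]
opening: 0.6
grasp_force: 0.0
19.15 [-53.67165952  17.58373354 102.95532162  -0.20286995  59.42029008
  46.52503662]
(array([ 0.0632, -0.2175, -0.0297]), array([  0.1,   0.1, -15.1])) (array([ 0.0031, -0.6133,  0.0493]), array([  0.1,   0.1, -15.1]))
```

```bash
python3 - <<'E'
from h import *
print(row((.48,0,.22),down(-85)),row((.452,.330,.13),down(-85)))
E
python3 -m jog "[[0.7,0.03,-0.06,0,0,0,-5],[0.7,0.05,-0.12,0,0,0,-10],[0.7,0.06,-0.18,0,0,0,-15],[0.7,0.065,-0.24,0,0,0,-15],[0.7,0.06,-0.30,0,0,0,-15],[0.7,0.05,-0.36,0,0,0,-15],[0.7,0.03,-0.42,0,0,0,-15],[0.7,0.01,-0.48,0,0,0,-15],[0.7,-0.01,-0.54,0.03,0,0,-15],[0.7,-0.02,-0.60,0.06,0,0,-15],[0.7,-0.02,-0.64,0.11,0,0,-15],[0.7,-0.02,-0.64,0.11,0,0,-15]]"
python3 - <<'E'
from h import *
s=bot.read_state(); print(s['time_s'],s['joint_positions'])
i=viewer.camera_info('wrist'); im,d=viewer.capture('wrist'); cv2.imwrite('pics/w5.png',im); W=cloud(d,i)
hsv=cv2.cvtColor(im,cv2.COLOR_BGR2HSV)
m=(np.hypot(W[...,0]-.452,W[...,1]-.33)<.06)&(abs(W[...,2]-.05)<.008)&(d>0); T=W[m]; print(len(T),T[:,2].mean(),cv2.minAreaRect((T[:,:2]*1000).astype(np.float32)))
print(models.tip_of('wrist','sideboard'))
for c in ['top','side']:
    im,d=viewer.capture(c); W=cloud(d,viewer.camera_info(c)); m=(np.hypot(W[...,0]-.452,W[...,1]-.33)<.06)&(abs(W[...,2]-.05)<.008)&(d>0); T=W[m]; print(c,len(T),T[:,2].mean(),cv2.minAreaRect((T[:,:2]*1000).astype(np.float32)))
E
```

```text
(array([ 0.0655, -0.3196,  0.03  ]), array([  0.1,   0.1, -15.1])) (array([-0.0198, -0.6399,  0.1193]), array([  0.1,   0.1, -15.1]))
time_s: 20.65
position: [0.4478, 0.3355, 0.13]
tcp_rot: [[0.996, 0.091, -0.009], [0.091, -0.996, -0.001], [-0.009, 0.0, -1.0]]
force: [-0.5, 0.0, 1.5]
opening: 0.704
grasp_force: 0.0
20.65 [ 25.30420374  33.55502068  96.5973407    0.22960193  50.35332543
 109.9251907 ]
5368 0.049749583438564934 ((452.90106201171875, 330.1097717285156), (70.28107452392578, 45.659141540527344), 4.420375823974609)
[{'xyz': [0.5072, 0.4213, -0.0002], 'p': 0.92}, {'xyz': [0.4513, 0.3302, -0.0011], 'p': 0.66}, {'xyz': [0.354, 0.3101, 0.0023], 'p': 0.66}]
top 135 0.05011206231068335 ((452.0216064453125, 329.8568115234375), (68.77764129638672, 45.53550720214844), 5.138225555419922)
side 601 0.04954696437247378 ((451.28240966796875, 331.33251953125), (71.18291473388672, 46.93065643310547), 4.736404895782471)
```

View pics/w5.png

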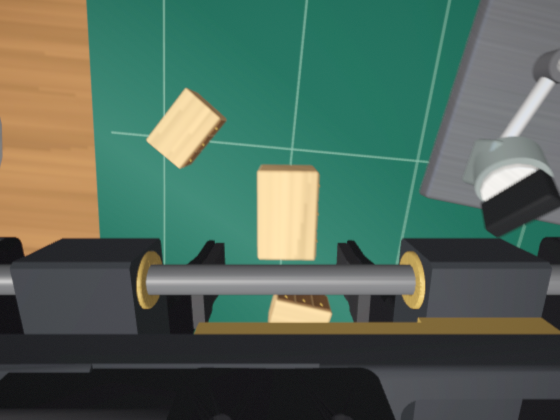

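Run:
```python
from h import *
print(row((.4525,.3303,.034),down(-85.4)))
```

```text
(array([0.0015, 0.0036, 0.108 ]), array([-0.1,  0.2,  0.4]))
```

```bash
python3 -m jog "[[0.7,0.002,0.004,0.05,0,0.2,0.4],[0.7,0.002,0.004,0.09,0,0.2,0.4],[0.7,0.002,0.004,0.108,0,0.2,0.4],[0.7,0.002,0.004,0.108,0,0.2,0.4],[0,0.002,0.004,0.108,0,0.2,0.4],[0,0.002,0.004,0.108,0,0.2,0.4],[0,0.002,0.004,0.108,0,0.2,0.4],[0,0.002,0.004,0.108,0,0.2,0.4],[0,0.002,0.004,0.108,0,0.2,0.4]]"
python3 - <<'E'
from h import *
s=bot.read_state(); print(s['time_s'],s['joint_positions'])
E
```

```text
time_s: 21.98
position: [0.4541, 0.3314, 0.0268]
tcp_rot: [[0.997, 0.08, 0.003], [0.08, -0.997, 0.004], [0.003, -0.003, -1.0]]
force: [0.1, -0.9, 7.0]
opening: 0.514
grasp_force: 30.0
21.975 [ 24.67581566  43.31489906  99.41596049   0.18434861  37.02629688
 109.95330369]
```

Run:
```python
from h import *
print(row((.630,.0575,.20),down(-6.3)))
```

```text
(array([ 0.154 ,  0.2865, -0.1657]), array([ -0. ,  -0.3, -79.1]))
```

```bash
python3 -m jog "[[0,0,0,-0.03,0,0,0],[0,0,0,-0.08,0,0,0],[0,0,0,-0.13,0,0,0],[0,0,0,-0.165,0,0,-5],[0,0.02,0.04,-0.165,0,0,-15],[0,0.045,0.08,-0.165,0,0,-25],[0,0.07,0.12,-0.165,0,0,-35],[0,0.09,0.16,-0.165,0,0,-45],[0,0.11,0.20,-0.165,0,0,-55],[0,0.13,0.24,-0.165,0,0,-65],[0,0.15,0.275,-0.165,0,0,-75],[0,0.154,0.2865,-0.1655,0,-0.3,-79.1],[0,0.154,0.2865,-0.1655,0,-0.3,-79.1],[0,0.154,0.2865,-0.1655,0,-0.3,-79.1]]"
python3 - <<'E'
from h import *
s=bot.read_state(); print(s['time_s'],s['joint_positions'])
print(row((.630,.0575,.129),down(-6.3)))
for c in ['top','side']:
    im,d=viewer.capture(c); W=cloud(d,viewer.camera_info(c)); m=(np.hypot(W[...,0]-.63,W[...,1]-.057)<.07)&(W[...,2]>.15)&(W[...,2]<.225)&(im[...,2].astype(int)-im[...,0]>50)&(d>0); T=W[m]; print(c,len(T),T[:,2].min() if len(T) else 0,T[:,2].max(),cv2.minAreaRect((T[:,:2]*1000).astype(np.float32)))
E
```

```text
time_s: 23.72
position: [0.6285, 0.058, 0.19]
tcp_rot: [[0.111, 0.994, -0.004], [0.994, -0.111, -0.0], [-0.001, -0.004, -1.0]]
force: [-0.3, 0.3, -0.6]
opening: 0.512
grasp_force: 30.0
23.725 [-4.84175385e+00  3.35937638e+01  8.34077706e+01 -3.05825768e-02
  6.32310295e+01  1.54722180e+00]
(array([-0.0003,  0.0018,  0.069 ]), array([-0.2,  0. , -0.1]))
top 29 0.18511931304950058 0.21624270754207453 ((622.484375, 23.160518646240234), (2.7548837661743164, 40.098876953125), 84.57327270507812)
side 341 0.16536783227939889 0.21914982369265512 ((634.14013671875, 78.49273681640625), (38.987972259521484, 62.818084716796875), 59.666053771972656)
```

```bash
python3 -m jog "[[0,0,0.002,0.03,0,0,0],[0,0,0.002,0.05,0,0,0],[0,0,0.002,0.058,0,0,0],[0,0,0.002,0.062,0,0,0],[0,0,0.002,0.064,0,0,0],[0,0,0.002,0.065,0,0,0],[0,0,0.002,0.065,0,0,0]]"; python3 -m jog "[[0,0,0,0.001,0,0,0],[0,0,0,0.001,0,0,0]]"
```

```text
time_s: 24.7
position: [0.6315, 0.0569, 0.1257]
tcp_rot: [[0.111, 0.994, -0.002], [0.994, -0.111, -0.001], [-0.001, -0.002, -1.0]]
force: [-1.3, -0.0, -0.8]
opening: 0.516
grasp_force: 30.0
time_s: 24.95
position: [0.6312, 0.0569, 0.1243]
tcp_rot: [[0.111, 0.994, -0.003], [0.994, -0.111, -0.001], [-0.001, -0.003, -1.0]]
force: [0.3, -0.1, -0.8]
opening: 0.512
grasp_force: 30.0
```

```bash
python3 -m jog "[[0,0,0,0.001,0,0,0],[0,0,0,0.001,0,0,0]]"; python3 -m jog "[[0,0,0,0.001,0,0,0],[0,0,0,0.001,0,0,0]]"
```

```text
time_s: 25.2
position: [0.6311, 0.0569, 0.1231]
tcp_rot: [[0.111, 0.994, -0.003], [0.994, -0.111, -0.001], [-0.001, -0.003, -1.0]]
force: [0.4, 1.3, -0.3]
opening: 0.513
grasp_force: 30.0
time_s: 25.45
position: [0.6311, 0.057, 0.1221]
tcp_rot: [[0.111, 0.994, -0.003], [0.994, -0.111, -0.001], [-0.001, -0.003, -1.0]]
force: [0.9, -0.5, -2.2]
opening: 0.517
grasp_force: 30.0
```

```bash
python3 -m jog "[[0,0,0,0.0006,0,0,0],[0,0,0,0.0006,0,0,0]]"
```

```text
time_s: 25.7
position: [0.6312, 0.0569, 0.1219]
tcp_rot: [[0.111, 0.994, -0.003], [0.994, -0.111, -0.001], [-0.001, -0.003, -1.0]]
force: [-0.1, -0.0, 0.6]
opening: 0.514
grasp_force: 30.0
```

```bash
python3 -m jog "[[0.6,0,0,0,0,0,0],[0.75,0,0,0,0,0,0],[0.75,0,0,0,0,0,0],[0.75,0,0,0,0,0,0],[0.75,0,0,-0.03,0,0,0],[0.75,0,0,-0.07,0,0,0],[0.75,0,0,-0.12,0,0,0],[0.75,0,0,-0.16,0,0,0],[0.75,-0.06,-0.06,-0.16,0,0,0],[0.75,-0.10,-0.12,-0.16,0,0,0],[0.75,-0.10,-0.16,-0.16,0,0,0],[0.75,-0.10,-0.16,-0.16,0,0,0]]"
python3 - <<'E'
from h import *
level()
for c in ['top','side']:
    im,d=viewer.capture(c); cv2.imwrite(f'pics/end_{c}.png',im); W=cloud(d,viewer.camera_info(c)); q=(np.hypot(W[...,0]-.63,W[...,1]-.057)<.06)&(d>0); m=q&(abs(W[...,2]-.145)<.008); T=W[m]; print(c,len(T),T[:,2].mean(),cv2.minAreaRect((T[:,:2]*1000).astype(np.float32)))
    T=T; print(np.linalg.lstsq(np.c_[T[:,:2],np.ones(len(T))],T[:,2],rcond=None)[0][:2])
E
```

```text
time_s: 27.2
position: [0.4559, -0.0241, 0.2815]
tcp_rot: [[0.112, 0.994, -0.009], [0.994, -0.112, 0.001], [-0.0, -0.009, -1.0]]
force: [1.3, -0.1, 0.6]
opening: 0.75
grasp_force: 0.0
side n stand [ 2.4e-03 -4.0e-04  1.0e+00] tilt 0.0024 2133 0.0014 cw deg needed L,R [-2.4 -1.9]
top n stand [-1.4e-03 -6.0e-04  1.0e+00] tilt 0.0015 1064 0.0017 cw deg needed L,R [0.9 1.6]
top 81 0.14565977091395493 ((633.9765625, 83.93492126464844), (15.405250549316406, 44.530364990234375), 75.22911834716797)
[ 0.0168093  -0.06650113]
side 405 0.14415825574528626 ((629.8892211914062, 56.193695068359375), (71.47737884521484, 47.368202209472656), 85.08853149414062)
[ 0.03088995 -0.01441102]
```

View pics/end_side.png

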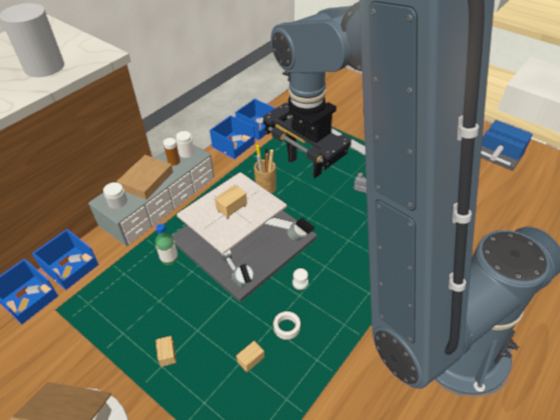

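The sideboard (pixel 231,201) is centred on the plate and parallel to it, the plate is level, and nothing else has moved. I am handing in.

```bash
python3 -c "
from rig import workorder; print(workorder.hand_in())"
```

```text
the job is handed in; nothing more can be done
None
```

I levelled the plate to about 0.1° with both knobs, set the sideboard upright within about 2 mm of the plate's middle and parallel to its long side, and handed the job in at about 27 s; no verdict was returned.

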